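Lock a bench heat gun on for hands-free work

ROBOT

A 7-joint arm with a two-finger parallel gripper is mounted at the origin on the work surface. World frame = base frame: x ahead of the robot, y to its left, z up, the work surface at z = 0. Lengths are in m, angles in rad, forces in N, time in s.
With the tool pointing down it reaches from about 0.4 to 0.85 m from the base axis. Payload 10.4 kg.
Tool frame: the origin (TCP) lies between the finger pads; the fingertips stand 11 mm ahead of it and the grasp point (between the pads) lies 8 mm behind it; x points along the fingers, z is the direction in which the jaws open and shut, and the axes are right-handed (so a half turn about x gives the same grasp; the last joint's range is limited). The gripper opens to 87 mm and grips with 3 to 60 N. Pads are 19 mm wide; open, the fingers measure 117 mm over their backs; the gripper's body (75 mm by 190 mm) begins 51 mm behind the grasp point.
Start: joints at [-1.353, 0.332, -0.065, 1.46, 0.022, 1.35, -0.088], TCP at [0.149, 0.607, 0.234] pointing down, gripper open.
Joint ranges: [-2.6, 2.6], [-0.5, 2.12], [-1.47, 1.34], [0.16, 2.42], [-1.27, 4.41], [0.06, 2.06], [-2.6, 2.6]. Speed limits (rad/s): [2.22, 2.22, 2.79, 2.79, 3.14, 3.14, 3.14].

INTERFACE

Orientations are given as a unit quaternion [w, x, y, z].
In Python, from bench import * gives the robot as it stands.
- The arm moves only by the shell command python3 -m jog 'ROWS' [FORCE]. ROWS is JSON, a list of rows, each a list of 3 entries, a list of its own where there are three numbers: the gripper's target within -1 to 1 (fully open at 1, half-way at 0, shut at -1), then the shift along the tool's x, y, z in cm, then the turn, a rotation vector about the tool's x, y, z in degrees. A call has 1 to 5 rows; each row is the pose to reach, as a shift and turn from the pose commanded when the call began, along the tool's axes at that moment; what a row does not reach only later rows make up. A row lasts 1/10 s, in which the tool goes at most 50 mm and 8.59 degrees, less where a joint would pass 70% of its speed; a pose out of reach is approached as far as the arm can. A call with a gripper value outside its range is refused whole. The fingers move at their own pace and stop on an object; FORCE is the grip in N (left out, the last holds). Time passes only in rows, so rows that repeat a pose let the fingers close. It gives the time, the measured TCP pose, the force and the opening at its end, in the units of the state.
- get_obs(): the state, without advancing time (a new reading comes with each control period).
- capture(name): name is "side" or "top"; returns the picture (400x640x3 uint8, red, green, blue); there is no depth.
- camera_params(name): a dict with "fov_y" (degrees; the focal length in pixels is half the picture's height over the tangent of half this angle, whatever the lens; pixels are square), "cx", "cy" (the principal point, pixels), "distortion" ([k1, k2, p1, p2, k3] as OpenCV has them; the pictures are not rectified), "R" (3x3) and "t" (3): a world point X has camera coordinates R X + t. Camera axes: x right, y down, z forward; pixel columns grow to the right and rows downward; lengths in m; the calibration is good to about 2 mm. A picture is of the moment at which its call begins. camera_params takes no time and is no camera call.
- finish_job(): hands the job in, once; it reports no verdict.
The state is a dict: "time": time; "joint_pos": joint angles; "dq": joint speeds; "tau": joint torques, N m; "position": TCP position; "ee_rot": TCP orientation; "force": force on the tool from outside, world axes, zero at the start; "wrist_torque": the same for the moment, N m; "gripper_width": opening from 0.0 (shut) to 1.0 (fully open).
Only numpy, scipy, OpenCV 4.12 (cv2) and the standard library are available. Lean on these libraries where they do the work, as an engineer would, in place of code of your own. Each camera call takes 0.05 s, during which the arm holds its last target.

TASK

Two cordless heat guns stand nozzle-up on the bench. On the one with the slim round nozzle, push the trigger all the way in and, while holding it in, push the lock-on button beside it fully home; then ease off so that the trigger stays held on by the lock. Do not touch the other gun, the one with the wide flat nozzle.

Things in the scene. Friction and masses are not known exactly. Their poses are not given: they have to be found in the camera images.
- heat_gun: Gun to lock on: grey, fixed to the bench, slim round nozzle 18 mm wide, top 240 mm up. Origin: on the bench under the barrel's axis, z up. Barrel 76 mm thick to 110 mm height, 44 mm from 150, then 38. Level grip, 44 mm wide, along own -x, top 95 mm high, with black battery at its end (x -144 to -192, top 108). Trigger on top of the grip; cheek on its +y side, face y 21, top 138; -y side open.
- trigger (a joint): Travel (m) of this gun's black trigger: 0 out, 0.012 in. Block 46 (x) by 36 mm (y), top face centre at (-95, 0, 113) mm in the gun's frame, pushed straight down; spring 3 N rising to 9 N. Stand closed fingers on it clear of the button (centred near y -11) to slide to +y later. Above 0.009 the lock button can go in. Locked and eased it stays near 0.007; else it springs back to 0.
- lock_button (a joint): Travel (m) of this gun's steel lock-on button: 0 out, 0.010 in. It sticks 11 mm out of the cheek over the trigger's edge: 22 mm long (x), 18 high, end face centre at (-95, 10, 124) mm in the gun's frame, pushed to the gun's +y; spring 1.5 to 4 N. Fully home it is 1 mm short of flush; pushed past 0.008 it is caught when the trigger is eased and stays near 0.008; else it springs out.
- spare_gun: The other gun, not to be touched: same body, trigger, button and frame, but with a wide flat nozzle (72 mm wide, 14 mm thick, top 222 mm above the bench). It stands 340 to 550 mm to one side of the first.

How it is judged:
On the way, in this order (a step that is already met when the one before it is completed fails the run):
1. the trigger of the round-nozzled gun is pushed fully in (over 9.5 of 12 mm) before the button is in (value of joint trigger above 0.0095 m and value of joint lock_button below 0.005 m), for 0.1 s.
2. with the trigger still held in, its lock-on button is pushed in (over 8 mm) (value of joint trigger above 0.0088 m and value of joint lock_button above 0.008 m), for 0.1 s.
At the end, for the whole second after the job is handed in: The trigger of the round-nozzled gun, let go, stays held on by its lock (5 to 8.6 mm in, at rest) with the lock-on button in by more than 6 mm (value of joint trigger between 0.005 and 0.0086 m and value of joint lock_button above 0.006 m and velocity of joint trigger between -0.005 and 0.005 m/s); the robot touches nothing.
It fails at once if the flat-nozzled gun is touched by the robot (contact force between spare_gun and the arm above 1 N or contact force between spare_gun and the fingers above 1 N).
It also fails if it takes over 38 s, if anything falls off the work surface, if the arm or the gripper's body presses on something with over 40 N, if the wrist force passes 120 N, or if a joint passes its speed limit or range.

## Working session

There is one attempt and no reset: what is moved stays moved. The work goes in short steps, Python scripts to look and compute and a shell command to move; the robot and the scene stay as the last step left them, time stands still between calls to the robot, and variables do not carry over. Pictures are saved under pics/ and viewed, and the job is handed in when it is done.

```bash
ls; mkdir -p pics; python3 - <<'E'
from bench import *
import cv2
for n in ("side","top"):
    im=capture(n); cv2.imwrite(f"pics/{n}0.png",im[:,:,::-1])
    p=camera_params(n); print(n,p)
o=get_obs(); print({k:o[k] for k in("time","position","ee_rot","force","gripper_width","joint_pos")})
E
```

```text
pics
side {'fov_y': 50.1618369724308, 'cx': 317.0623196284513, 'cy': 200.25129042062883, 'distortion': array([-0.11602794,  0.        ,  0.        ,  0.        ,  0.        ]), 'R': array([[ 0.73792381, -0.67480781, -0.0101422 ],
       [-0.4883032 , -0.52348083, -0.69823191],
       [ 0.4658631 ,  0.52019443, -0.71579978]]), 't': array([-0.46851759,  0.3769575 ,  0.66042225])}
top {'fov_y': 50.614856860628066, 'cx': 324.9603894403893, 'cy': 204.2542017939774, 'distortion': array([0.00691143, 0.        , 0.        , 0.        , 0.        ]), 'R': array([[-0.14430991, -0.98952779,  0.00306611],
       [-0.96777974,  0.14049076, -0.20896106],
       [ 0.20634202, -0.03312247, -0.97791916]]), 't': array([0.05012252, 0.60573487, 0.77870692])}
{'time': 0.1, 'position': array([0.14899346, 0.60662354, 0.23284018]), 'ee_rot': array([ 0.55608983, -0.43662279,  0.55678678,  0.43601963]), 'force': array([ 0.48542786, -0.72699267, -0.23530527]), 'gripper_width': 1.0005699497052583, 'joint_pos': array([-1.3525554 ,  0.33279478, -0.0647065 ,  1.46086158,  0.0216043 ,
        1.34993546, -0.08850118])}
```

View pics/side0.png

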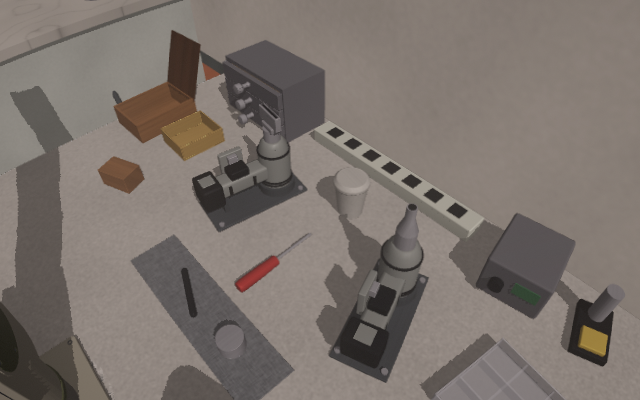

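View pics/top0.png

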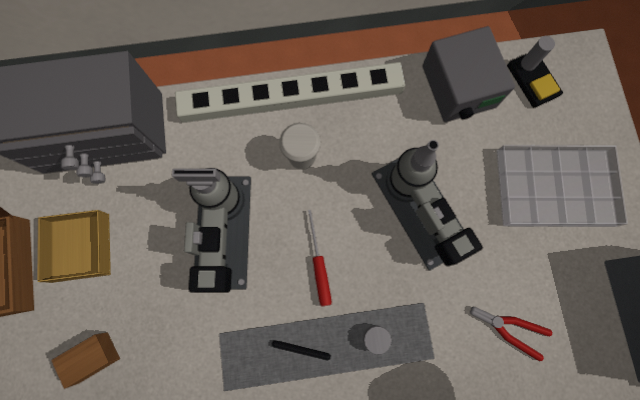

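The round-nozzled gun is on the right of the top view, with its nozzle tip near (434,146) and battery near (460,246). In the side view the tip is near (412,208). The flat-nozzled gun is on the left of the top view, at about (210,190). I'll enlarge both for measurement.

```bash
python3 - <<'E'
import cv2
a=cv2.imread("pics/top0.png")[130:280,360:500]; cv2.imwrite("pics/topz.png",cv2.resize(a,None,fx=4,fy=4,interpolation=cv2.INTER_CUBIC))
a=cv2.imread("pics/side0.png")[195:385,320:440]; cv2.imwrite("pics/sidez.png",cv2.resize(a,None,fx=3.15,fy=3.15,interpolation=cv2.INTER_CUBIC))
E
```

```text
(no output)
```

View pics/topz.png

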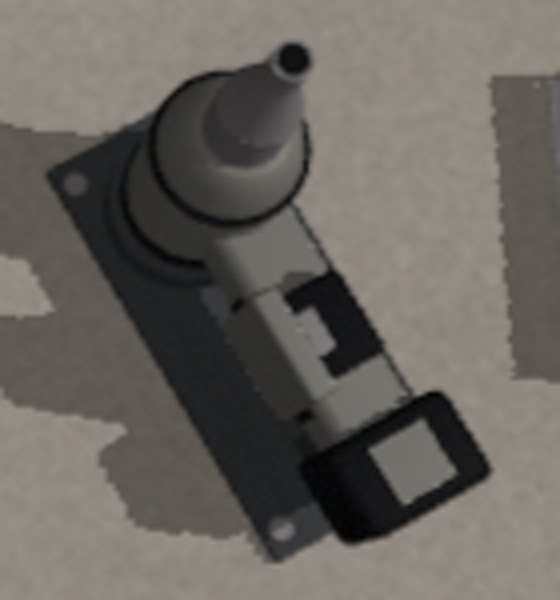

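View pics/sidez.png

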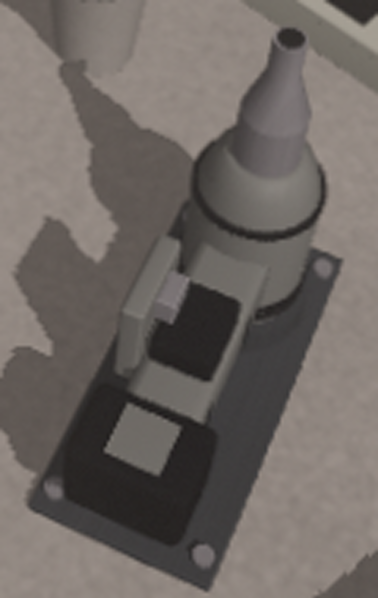

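```bash
cat > h.py <<'E'
from bench import *
import numpy as np, cv2
from scipy.optimize import least_squares
from scipy.spatial.transform import Rotation as Ro
def proj(n,X):
    p=camera_params(n); f=200/np.tan(np.radians(p["fov_y"]/2))
    K=np.array([[f,0,p["cx"]],[0,f,p["cy"]],[0,0,1]])
    return cv2.projectPoints(np.array(X,float).reshape(-1,1,3),cv2.Rodrigues(p["R"])[0],p["t"],K,p["distortion"])[0][:,0]
def gunw(g,P):
    P=np.array(P,float).reshape(-1,3); c,s=np.cos(g[2]),np.sin(g[2])
    return np.c_[g[0]+c*P[:,0]-s*P[:,1],g[1]+s*P[:,0]+c*P[:,1],P[:,2]]
E
python3 - <<'E'
from h import *
T=[((0,0,240),(293,61)),((-72,-18,113),(335,275)),((-118,-18,113),(384,350))]
S=[((0,0,240),(291,39)),((-72,-18,113),(241,298)),((-118,-18,113),(210,380))]
tp=np.array([q for _,q in T])/4+[360,130]; sp=np.array([q for _,q in S])/3.15+[320,195]
TX=np.array([p for p,_ in T])/1000; SX=np.array([p for p,_ in S])/1000
f=lambda g:np.r_[proj("top",gunw(g,TX))-tp,proj("side",gunw(g,SX))-sp].ravel()
for y0 in(0,1.5,3,4.5):
    r=least_squares(f,[.55,0,y0]); print(r.x,r.cost)
    if r.cost<50: print(r.fun.reshape(-1,2).round(1)); g=r.x; 
np.save("g.npy",g)
P={"tip":(0,0,.24),"end":(-.095,.010,.124),"bat":(-.168,0,.108)}
import cv2
for n,o,s in(("top",(360,130),4),("side",(320,195),3.15)):
    im=cv2.imread(f"pics/{n}z.png")
    L=[(0,0,.24),(-.072,-.018,.113),(-.118,-.018,.113),(-.106,.01,.133),(-.084,.01,.133),(-.084,.021,.133),(-.192,-.022,.108),(-.144,-.022,.108),(-.144,.022,.108),(-.192,.022,.108)]
    for q in proj(n,gunw(g,L)):
        cv2.circle(im,tuple(int(v) for v in (q-o)*s),3,(0,0,255),-1)
    cv2.imwrite(f"pics/{n}fit.png",im)
print(gunw(g,L[:1]), get_obs()["position"], Ro.from_quat(np.roll(get_obs()["ee_rot"],-1)).as_matrix().round(3))
E
```

```text
[ 0.63985272 -0.21968155  0.34437891] 11.19174890905546
[[ 0.7  0.5]
 [ 0.9 -2. ]
 [ 1.6  0.5]
 [-0.9  0.4]
 [-0.5  1.1]
 [-0.8 -3.3]]
[ 0.63985272 -0.21968155  0.34437893] 11.191748909056274
[[ 0.7  0.5]
 [ 0.9 -2. ]
 [ 1.6  0.5]
 [-0.9  0.4]
 [-0.5  1.1]
 [-0.8 -3.3]]
[ 0.63985272 -0.21968155  0.34437892] 11.191748909055754
[[ 0.7  0.5]
 [ 0.9 -2. ]
 [ 1.6  0.5]
 [-0.9  0.4]
 [-0.5  1.1]
 [-0.8 -3.3]]
[ 0.63985272 -0.21968155  6.62756421] 11.191748909055784
[[ 0.7  0.5]
 [ 0.9 -2. ]
 [ 1.6  0.5]
 [-0.9  0.4]
 [-0.5  1.1]
 [-0.8 -3.3]]
[[ 0.63985272 -0.21968155  0.24      ]] [0.14899346 0.60662354 0.23284018] [[-0.    -0.971  0.238]
 [-0.001  0.238  0.971]
 [-1.    -0.    -0.001]]
```

View pics/topfit.png

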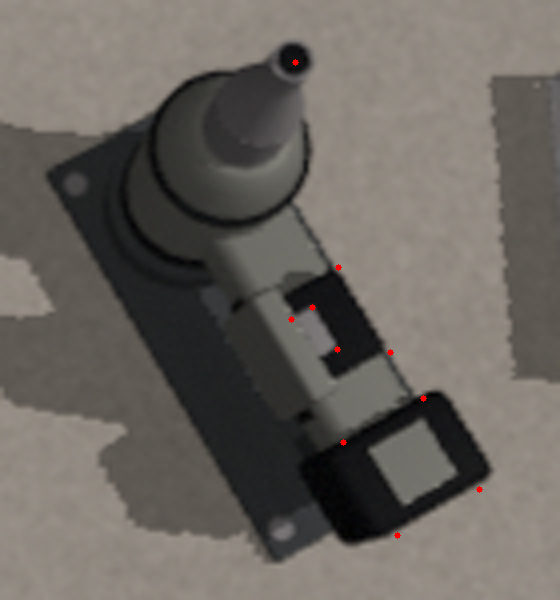

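View pics/sidefit.png

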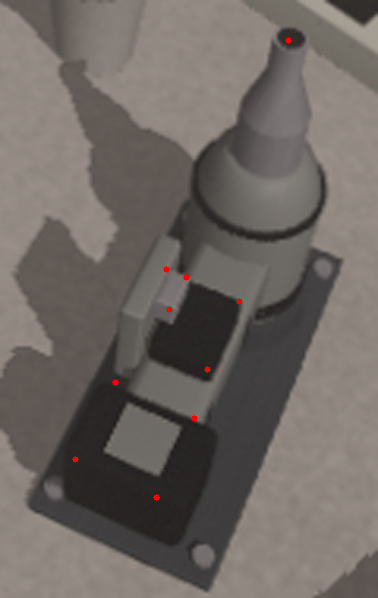

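```bash
python3 - <<'E'
from h import *
T=[((0,0,240),(293,61)),((-72,-18,113),(335,275)),((-118,-18,113),(384,350)),((-84,10,133),(308,308)),((-106,10,133),(337,347))]
S=[((0,0,240),(291,39)),((-72,-18,113),(241,298)),((-118,-18,113),(209,379)),((-84,10,133),(189,279)),((-106,10,133),(169,313))]
tp=np.array([q for _,q in T])/4+[360,130]; sp=np.array([q for _,q in S])/3.15+[320,195]
TX=np.array([p for p,_ in T])/1000; SX=np.array([p for p,_ in S])/1000
f=lambda g:np.r_[proj("top",gunw(g,TX))-tp,proj("side",gunw(g,SX))-sp].ravel()
r=least_squares(f,[.64,-.22,.34],loss="soft_l1"); g=r.x; np.save("g.npy",g); print(g,np.degrees(g[2]),r.fun.reshape(-1,2).round(1).tolist())
print(gunw(g,[(-.095,-.011,.113),(-.095,.010,.124)]))
# spare tip
s=least_squares(lambda q:(proj("top",[[q[0],q[1],.222]])[0]-[194,174]),[.6,.2]).x; print("spare",s)
E
python3 -m jog '[[1,[-5,0,0],[0,0,0]],[0,[-10,0,0],[0,0,0]],[-1,[-13,0,0],[0,0,0]]]' 20
```

```text
[ 0.64044026 -0.21940234  0.34481735] 19.756578993453466 [[0.4, 0.1], [0.7, -2.3], [1.4, 0.2], [0.9, -0.3], [-0.1, 0.4], [-0.8, 0.1], [-0.3, 0.8], [-0.3, -3.4], [-0.7, -0.8], [0.5, -1.4]]
[[ 0.5547505  -0.2618672   0.113     ]
 [ 0.54765198 -0.24210332  0.124     ]]
spare [0.653961   0.17198886]
time: 0.4
position: [0.1491, 0.6072, 0.3673]
ee_rot: [0.557, -0.435, 0.556, 0.437]
force: [-0.0, -0.1, -0.5]
gripper_width: 0.891
```

```bash
python3 -m jog '[[-1,[0,-4.6,-2.1],[-7,0,0]],[-1,[0,-9.2,-4.2],[-14,0,0]],[-1,[0,-13.8,-6.3],[-21,0,0]],[-1,[0,-18.5,-8.4],[-28,0,0]],[-1,[0,-23.2,-10.5],[-33.5,0,0]]]'
cat > st.py <<'E'
from h import *
g=np.load("g.npy"); o=get_obs(); M=Ro.from_quat(np.roll(o["ee_rot"],-1)).as_matrix()
c,s=np.cos(g[2]),np.sin(g[2]); G=np.array([[c,-s,0],[s,c,0],[0,0,1]])
print("t",o["time"],"pos",o["position"].round(4),"gun mm",(G.T@(o["position"]-[g[0],g[1],0])*1000).round(1),"tip z",round(o["position"][2]*1000-11,1))
print("F gun",(G.T@o["force"]).round(1),"w",round(o["gripper_width"],3),"j",o["joint_pos"].round(2))
t=G@np.array([-.095,-.012,.18])+[g[0],g[1],0]
print("to hover(z.18) tool cm",(M.T@(t-o["position"])*100).round(2)); 
Mt=np.c_[[0,0,-1],-G[:,0],G[:,1]]; print("turn",np.degrees(Ro.from_matrix(M.T@Mt).as_rotvec()).round(2))
E
python3 st.py
```

```text
time: 0.9
position: [0.3469, 0.4509, 0.3633]
ee_rot: [0.406, -0.579, 0.406, 0.579]
force: [-0.1, 0.8, 0.3]
gripper_width: 0.452
t 0.9 pos [0.3469 0.4509 0.3633] gun mm [-49.7 730.  363.3] tip z 352.3
F gun [0.2 0.7 0.3] w 0.452 j [-1.02  0.17  0.03  1.39 -0.    1.58  0.93]
to hover(z.18) tool cm [ 18.34   4.82 -74.18]
turn [ 0.23 -0.01 -0.02]
```

```bash
python3 -m jog '[[-1,[0,0.4,-4.9],[0,0,0]],[-1,[0,0.7,-9.8],[0,0,0]],[-1,[0,1,-14.7],[0,0,0]],[-1,[0,1.3,-19.6],[0,0,0]],[-1,[0,1.6,-24.5],[0,0,0]]]'
python3 -m jog '[[-1,[0,0.4,-4.9],[0,0,0]],[-1,[0,0.7,-9.8],[0,0,0]],[-1,[0,1,-14.7],[0,0,0]],[-1,[0,1.3,-19.6],[0,0,0]],[-1,[0,1.6,-24.5],[0,0,0]]]'
python3 st.py
```

```text
time: 1.4
position: [0.4132, 0.2143, 0.3633]
ee_rot: [0.407, -0.578, 0.407, 0.578]
force: [0.5, 0.1, 0.8]
gripper_width: 0.032
time: 1.9
position: [0.4806, -0.0217, 0.3635]
ee_rot: [0.407, -0.578, 0.407, 0.578]
force: [1.6, 0.7, 0.3]
gripper_width: 0.002
t 1.9 pos [ 0.4806 -0.0217  0.3635] gun mm [-83.6 240.1 363.5] tip z 352.5
F gun [1.7 0.1 0.3] w 0.002 j [-0.57 -0.06  0.5   1.62  0.03  1.57  1.84]
to hover(z.18) tool cm [ 18.34   1.13 -25.22]
turn [-0.05  0.02  0.01]
```

```bash
python3 -m jog '[[-1,[0,0.3,-5],[0,0,0]],[-1,[0,0.5,-10],[0,0,0]],[-1,[0,0.8,-15],[0,0,0]],[-1,[0,1,-20],[0,0,0]],[-1,[0,1.1,-24.8],[0,0,0]]]'
python3 -m jog '[[-1,[0,0,-0.4],[0,0,0]],[-1,[4.5,0,-0.4],[0,0,0]],[-1,[9,0,-0.4],[0,0,0]],[-1,[13.5,0,-0.4],[0,0,0]],[-1,[16.5,0,-0.4],[0,0,0]]]'
python3 st.py; python3 - <<'E'
from h import *
for n in ("side","top"):
    im=capture(n); q=proj(n,gunw(np.load("g.npy"),[(-.095,0,.15)]))[0].astype(int)
    y,x=max(q[1]-75,0),q[0]-90
    cv2.imwrite(f"pics/{n}1.png",cv2.resize(im[y:y+150,x:x+180,::-1],None,fx=4,fy=4,interpolation=cv2.INTER_CUBIC)); print(x,y)
E
```

```text
time: 2.4
position: [0.5543, -0.2586, 0.3634]
ee_rot: [-0.407, 0.578, -0.407, -0.578]
force: [0.6, -0.9, 1.3]
gripper_width: 0.006
time: 2.9
position: [0.5542, -0.2592, 0.1951]
ee_rot: [0.407, -0.577, 0.407, 0.579]
force: [0.5, 0.3, -0.9]
gripper_width: 0.007
t 2.9 pos [ 0.5542 -0.2592  0.1951] gun mm [-94.6  -8.3 195.1] tip z 184.1
F gun [ 0.6  0.1 -0.9] w 0.007 j [-0.2   0.39  0.73  1.58 -0.27  1.28  2.48]
to hover(z.18) tool cm [ 1.51  0.03 -0.37]
turn [-0.02  0.14 -0.13]
293 209
358 132
```

View pics/side1.png

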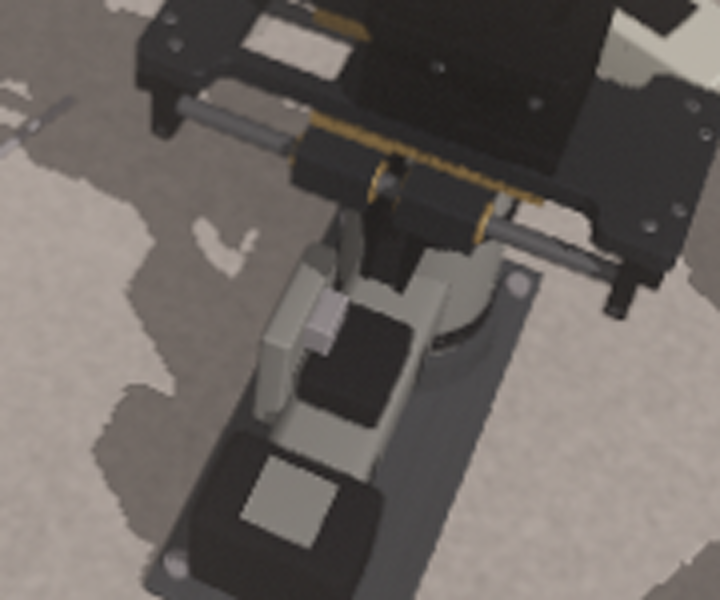

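View pics/top1.png

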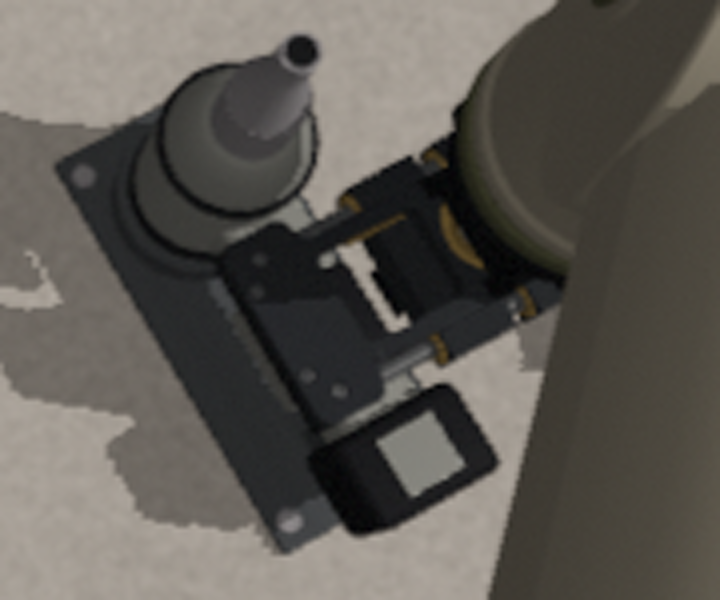

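The top view shows the gripper body lined up across the grip, clear of the nozzle at (300,55). In the side view the shut fingertips end near (390,285), above the trigger and on its open side. I'll go down to just above the trigger and look again.

```bash
python3 -m jog '[[-1,[2,0,-0.4],[0,0,0]],[-1,[4,0,-0.4],[0,0,0]],[-1,[5.6,0,-0.4],[0,0,0]],[-1,[6.2,0,-0.4],[0,0,0]],[-1,[6.2,0,-0.4],[0,0,0]]]'
python3 st.py; python3 - <<'E'
from h import *
n="side"; im=capture(n)
G=np.load("g.npy"); o=get_obs()
M=Ro.from_quat(np.roll(o["ee_rot"],-1)).as_matrix()
pts=[o["position"]+M@np.array([.011,a,b]) for a in(-.0095,.0095) for b in(-.015,.015)]
z=im[209:359,293:473,::-1]; z=cv2.resize(z,None,fx=4,fy=4,interpolation=cv2.INTER_CUBIC); cv2.imwrite("pics/side2.png",z)
z=z.copy()
for q in proj(n,pts): cv2.circle(z,tuple(int(v) for v in (q-[293,209])*4),3,(0,0,255),-1)
cv2.imwrite("pics/side2m.png",z)
E
```

```text
time: 3.5
position: [0.5567, -0.264, 0.1366]
ee_rot: [0.407, -0.578, 0.407, 0.578]
force: [-0.1, 0.1, 0.2]
gripper_width: 0.007
t 3.5 pos [ 0.5567 -0.264   0.1366] gun mm [-93.9 -13.7 136.6] tip z 125.6
F gun [-0.1  0.2  0.2] w 0.007 j [-0.17  0.45  0.7   1.64 -0.31  1.17  2.52]
to hover(z.18) tool cm [-4.34  0.11  0.17]
turn [-0.04  0.02 -0.02]
```

View pics/side2m.png

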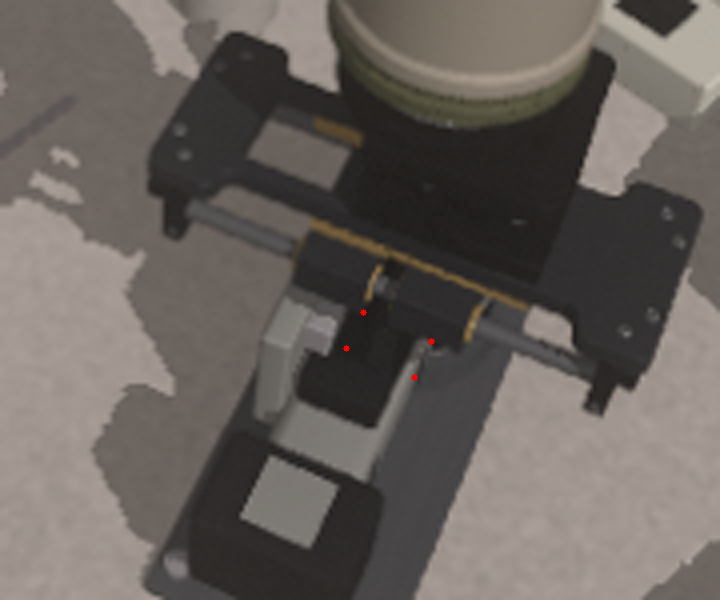

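Side view: the fingertips are in front of the trigger block (350,370), on its open side and clear of the steel button at (322,330). There is no contact yet, so I'll press down in steps and watch the force.

```bash
python3 -m jog '[[-1,[0.5,0,0.1],[0,0,0]],[-1,[0.9,0,0.2],[0,0,0]],[-1,[1.2,0,0.2],[0,0,0]],[-1,[1.5,0,0.2],[0,0,0]],[-1,[1.5,0,0.2],[0,0,0]]]'; python3 st.py
python3 -m jog '[[-1,[0.2,0,0],[0,0,0]],[-1,[0.4,0,0],[0,0,0]],[-1,[0.6,0,0],[0,0,0]],[-1,[0.6,0,0],[0,0,0]]]'; python3 st.py
```

```text
time: 4.05
position: [0.5561, -0.2621, 0.1215]
ee_rot: [0.407, -0.578, 0.407, 0.578]
force: [-2.1, 1.5, 4.3]
gripper_width: 0.005
t 4.05 pos [ 0.5561 -0.2621  0.1215] gun mm [-93.8 -11.7 121.5] tip z 110.5
F gun [-1.5  2.1  4.3] w 0.005 j [-0.17  0.46  0.69  1.65 -0.32  1.14  2.52]
to hover(z.18) tool cm [-5.85  0.11 -0.03]
turn [-0.04  0.03  0.01]
time: 4.45
position: [0.5561, -0.2622, 0.1157]
ee_rot: [0.407, -0.578, 0.407, 0.578]
force: [-1.8, 3.0, 7.2]
gripper_width: 0.007
t 4.45 pos [ 0.5561 -0.2622  0.1157] gun mm [-93.8 -11.8 115.7] tip z 104.7
F gun [-0.6  3.4  7.2] w 0.007 j [-0.16  0.47  0.68  1.66 -0.32  1.13  2.52]
to hover(z.18) tool cm [-6.43  0.12 -0.02]
turn [-0.04  0.02  0.02]
```

Force matches the trigger spring, at about 8.3 mm of travel. Now on to the stop.

```bash
python3 -m jog '[[-1,[0.2,0,0],[0,0,0]],[-1,[0.35,0,0],[0,0,0]],[-1,[0.4,0,0],[0,0,0]],[-1,[0.4,0,0],[0,0,0]]]'; python3 st.py
python3 -m jog '[[-1,[0.1,0,0],[0,0,0]],[-1,[0.1,0,0],[0,0,0]]]'; python3 st.py
```

```text
time: 4.85
position: [0.5562, -0.2622, 0.1125]
ee_rot: [0.407, -0.578, 0.407, 0.578]
force: [-4.7, 3.4, 11.7]
gripper_width: 0.004
t 4.85 pos [ 0.5562 -0.2622  0.1125] gun mm [-93.8 -11.8 112.5] tip z 101.5
F gun [-3.3  4.8 11.7] w 0.004 j [-0.16  0.47  0.68  1.66 -0.32  1.12  2.52]
to hover(z.18) tool cm [-6.75  0.12 -0.02]
turn [-0.05  0.04  0.05]
time: 5.05
position: [0.5562, -0.2622, 0.1123]
ee_rot: [-0.408, 0.578, -0.407, -0.578]
force: [-8.5, 6.6, 20.7]
gripper_width: 0.005
t 5.05 pos [ 0.5562 -0.2622  0.1123] gun mm [-93.7 -11.8 112.3] tip z 101.3
F gun [-5.8  9.1 20.7] w 0.005 j [-0.16  0.47  0.68  1.66 -0.32  1.12  2.52]
to hover(z.18) tool cm [-6.77  0.12 -0.01]
turn [-0.05  0.05  0.07]
```

Force jumped to 20 N with no further motion, so the trigger is on its stop. I'll slide to +y while holding it there.

```bash
python3 -m jog '[[-1,[0,0,0.2],[0,0,0]],[-1,[0,0,0.4],[0,0,0]],[-1,[0,0,0.6],[0,0,0]],[-1,[0,0,0.8],[0,0,0]],[-1,[0,0,0.8],[0,0,0]]]'; python3 st.py
python3 -m jog '[[-1,[0,0,0.15],[0,0,0]],[-1,[0,0,0.3],[0,0,0]],[-1,[0,0,0.4],[0,0,0]],[-1,[0,0,0.4],[0,0,0]]]'; python3 st.py
```

```text
time: 5.55
position: [0.5546, -0.2577, 0.1125]
ee_rot: [-0.407, 0.58, -0.408, -0.576]
force: [0.9, -6.3, 10.1]
gripper_width: 0.008
t 5.55 pos [ 0.5546 -0.2577  0.1125] gun mm [-93.8  -7.  112.5] tip z 101.5
F gun [-1.3 -6.3 10.1] w 0.008 j [-0.17  0.46  0.68  1.68 -0.31  1.11  2.51]
to hover(z.18) tool cm [-6.75  0.1  -0.54]
turn [-0.14 -0.32  0.17]
time: 5.95
position: [0.5533, -0.2541, 0.1125]
ee_rot: [-0.407, 0.58, -0.408, -0.576]
force: [1.1, -6.5, 9.8]
gripper_width: 0.006
t 5.95 pos [ 0.5533 -0.2541  0.1125] gun mm [-93.8  -3.2 112.5] tip z 101.5
F gun [-1.1 -6.5  9.8] w 0.006 j [-0.18  0.45  0.68  1.69 -0.31  1.11  2.5 ]
to hover(z.18) tool cm [-6.74  0.1  -0.92]
turn [-0.15 -0.34  0.17]
```

```bash
python3 -m jog '[[-1,[0.05,0,0.15],[0,0,0]],[-1,[0.05,0,0.3],[0,0,0]],[-1,[0.05,0,0.4],[0,0,0]],[-1,[0.05,0,0.4],[0,0,0]]]'; python3 st.py
python3 -m jog '[[-1,[0,0,0.15],[0,0,0]],[-1,[0,0,0.3],[0,0,0]],[-1,[0,0,0.4],[0,0,0]],[-1,[0,0,0.4],[0,0,0]]]'; python3 st.py
```

```text
time: 6.35
position: [0.5523, -0.2513, 0.1125]
ee_rot: [-0.407, 0.581, -0.408, -0.575]
force: [2.4, -8.5, 11.5]
gripper_width: 0.007
t 6.35 pos [ 0.5523 -0.2513  0.1125] gun mm [-93.8  -0.2 112.5] tip z 101.5
F gun [-0.6 -8.8 11.5] w 0.007 j [-0.19  0.45  0.69  1.69 -0.31  1.11  2.5 ]
to hover(z.18) tool cm [-6.74  0.1  -1.23]
turn [-0.18 -0.43  0.21]
time: 6.75
position: [0.5509, -0.2477, 0.1125]
ee_rot: [-0.407, 0.581, -0.408, -0.575]
force: [2.1, -9.6, 10.8]
gripper_width: 0.002
t 6.75 pos [ 0.5509 -0.2477  0.1125] gun mm [-93.8   3.6 112.5] tip z 101.5
F gun [-1.3 -9.7 10.8] w 0.002 j [-0.2   0.44  0.69  1.7  -0.3   1.1   2.49]
to hover(z.18) tool cm [-6.74  0.09 -1.61]
turn [-0.19 -0.44  0.21]
```

```bash
python3 -m jog '[[-1,[0,0,0.1],[0,0,0]],[-1,[0,0,0.2],[0,0,0]],[-1,[0,0,0.2],[0,0,0]]]'; python3 st.py
python3 -m jog '[[-1,[0,0,0.1],[0,0,0]],[-1,[0,0,0.2],[0,0,0]],[-1,[0,0,0.2],[0,0,0]]]'; python3 st.py
python3 - <<'E'
from h import *
n="side"; im=capture(n)
cv2.imwrite("pics/side3.png",cv2.resize(im[249:349,333:433,::-1],None,fx=6,fy=6,interpolation=cv2.INTER_CUBIC))
E
```

```text
time: 7.05
position: [0.5503, -0.2459, 0.1125]
ee_rot: [-0.407, 0.581, -0.408, -0.575]
force: [2.9, -10.2, 10.9]
gripper_width: 0.005
t 7.05 pos [ 0.5503 -0.2459  0.1125] gun mm [-93.8   5.5 112.5] tip z 101.5
F gun [ -0.7 -10.5  10.9] w 0.005 j [-0.2   0.44  0.69  1.7  -0.3   1.1   2.49]
to hover(z.18) tool cm [-6.74  0.09 -1.8 ]
turn [-0.19 -0.45  0.21]
time: 7.35
position: [0.5498, -0.2446, 0.1125]
ee_rot: [-0.407, 0.581, -0.409, -0.574]
force: [4.0, -12.7, 8.1]
gripper_width: 0.004
t 7.35 pos [ 0.5498 -0.2446  0.1125] gun mm [-93.9   6.9 112.5] tip z 101.5
F gun [ -0.5 -13.3   8.1] w 0.004 j [-0.2   0.43  0.69  1.71 -0.3   1.1   2.48]
to hover(z.18) tool cm [-6.74  0.08 -1.95]
turn [-0.21 -0.52  0.23]
```

View pics/side3.png

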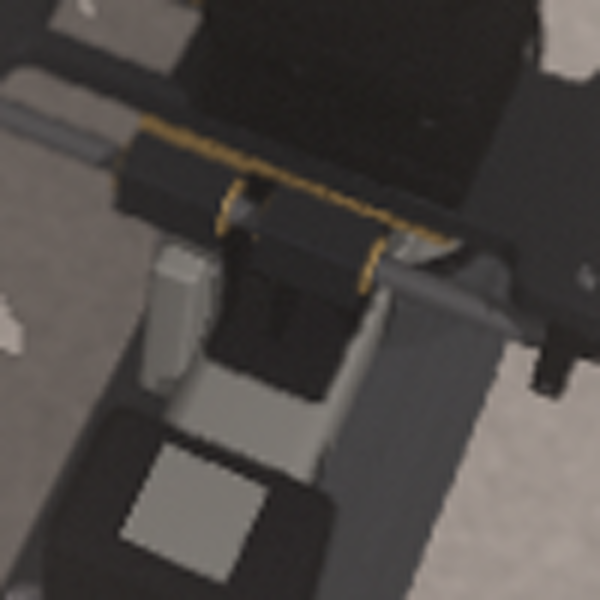

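The side view shows the fingers against the cheek at (215,290), and no steel button standing proud. The last 2 mm gave only 1.4 mm of motion with rising side force, so the button is near its stop. One more small push to confirm.

```bash
python3 -m jog '[[-1,[0.05,0,0.1],[0,0,0]],[-1,[0.05,0,0.15],[0,0,0]],[-1,[0.05,0,0.15],[0,0,0]],[-1,[0.05,0,0.15],[0,0,0]]]'; python3 st.py
```

```text
time: 7.8
position: [0.5497, -0.2446, 0.1125]
ee_rot: [-0.407, 0.582, -0.409, -0.573]
force: [7.8, -16.4, 8.1]
gripper_width: 0.004
t 7.8 pos [ 0.5497 -0.2446  0.1125] gun mm [-93.9   7.  112.5] tip z 101.5
F gun [  1.8 -18.1   8.1] w 0.004 j [-0.21  0.43  0.69  1.71 -0.3   1.1   2.48]
to hover(z.18) tool cm [-6.73  0.07 -1.97]
turn [-0.26 -0.65  0.28]
```

Hard stop: y no longer moves while the side force rises to 18 N. I'll keep side pressure on the button and ease straight up.

```bash
python3 -m jog '[[-1,[-0.1,0,-0.05],[0,0,0]],[-1,[-0.25,0,-0.05],[0,0,0]],[-1,[-0.4,0,-0.05],[0,0,0]],[-1,[-0.55,0,-0.05],[0,0,0]],[-1,[-0.6,0,-0.05],[0,0,0]]]'; python3 st.py
python3 -m jog '[[-1,[-0.15,0,0],[0,0,0]],[-1,[-0.3,0,0],[0,0,0]],[-1,[-0.3,0,0],[0,0,0]]]'; python3 st.py
```

```text
time: 8.3
position: [0.5491, -0.2437, 0.1174]
ee_rot: [-0.407, 0.581, -0.409, -0.574]
force: [6.2, -11.9, 0.9]
gripper_width: 0.006
t 8.3 pos [ 0.5491 -0.2437  0.1174] gun mm [-94.1   8.  117.4] tip z 106.4
F gun [  1.8 -13.3   0.9] w 0.006 j [-0.21  0.43  0.69  1.71 -0.29  1.11  2.48]
to hover(z.18) tool cm [-6.24  0.06 -2.06]
turn [-0.22 -0.5   0.18]
time: 8.6
position: [0.5484, -0.2433, 0.1193]
ee_rot: [-0.407, 0.58, -0.409, -0.575]
force: [7.2, -14.0, -3.6]
gripper_width: 0.008
t 8.6 pos [ 0.5484 -0.2433  0.1193] gun mm [-94.7   8.6 119.3] tip z 108.3
F gun [  2.  -15.6  -3.6] w 0.008 j [-0.21  0.42  0.69  1.7  -0.29  1.11  2.48]
to hover(z.18) tool cm [-6.06  0.01 -2.11]
turn [-0.22 -0.44  0.09]
```

Tip is 2 mm above the latch height and the trigger no longer pushes up. Back off the button sideways, then go up and look.

```bash
python3 -m jog '[[-1,[-0.1,0,-0.4],[0,0,0]],[-1,[-0.2,0,-0.9],[0,0,0]],[-1,[-0.4,0,-1.5],[0,0,0]],[-1,[-0.4,0,-2],[0,0,0]],[-1,[-0.4,0,-2],[0,0,0]]]'; python3 st.py
python3 -m jog '[[-1,[-1,0,0],[0,0,0]],[-1,[-5,0,0],[0,0,0]],[-1,[-10,0,0],[0,0,0]],[-1,[-15,0,0],[0,0,0]],[-1,[-20,0,0],[0,0,0]]]'; 
python3 -m jog '[[-1,[0,0,-5],[0,0,0]],[-1,[0,0,-10],[0,0,0]],[-1,[0,0,-12],[0,0,0]],[-1,[0,0,-12],[0,0,0]]]'; python3 st.py
python3 - <<'E'
from h import *
im=capture("side")
cv2.imwrite("pics/side4.png",cv2.resize(im[195:385,320:440,::-1],None,fx=3.15,fy=3.15,interpolation=cv2.INTER_CUBIC))
im=capture("top")
cv2.imwrite("pics/top4.png",cv2.resize(im[130:280,360:500,::-1],None,fx=4,fy=4,interpolation=cv2.INTER_CUBIC))
E
```

```text
time: 9.1
position: [0.5543, -0.2585, 0.1225]
ee_rot: [-0.407, 0.578, -0.407, -0.578]
force: [0.7, -0.2, 0.9]
gripper_width: 0.009
t 9.1 pos [ 0.5543 -0.2585  0.1225] gun mm [-94.3  -7.7 122.5] tip z 111.5
F gun [ 0.5 -0.4  0.9] w 0.009 j [-0.17  0.45  0.68  1.66 -0.31  1.14  2.51]
to hover(z.18) tool cm [-5.75  0.07 -0.43]
turn [-0.1  -0.02 -0.01]
time: 9.6
position: [0.5538, -0.2574, 0.3254]
ee_rot: [-0.407, 0.578, -0.407, -0.578]
force: [0.4, -0.8, 1.0]
gripper_width: 0.008
time: 10.0
position: [0.5936, -0.3741, 0.3219]
ee_rot: [0.408, -0.577, 0.409, 0.578]
force: [-0.8, -0.1, -0.3]
gripper_width: 0.012
t 10.0 pos [ 0.5936 -0.3741  0.3219] gun mm [ -96.4 -129.7  321.9] tip z 310.9
F gun [-0.8  0.2 -0.3] w 0.012 j [ 0.12  0.54  0.65  1.09 -0.31  1.6   2.59]
to hover(z.18) tool cm [14.18 -0.11 11.78]
turn [-0.3  -0.03 -0.13]
```

View pics/side4.png

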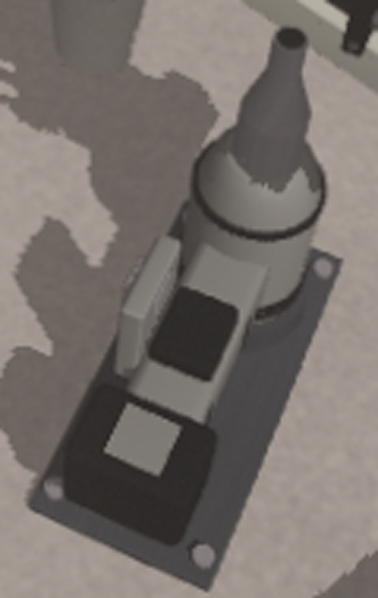

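View pics/top4.png

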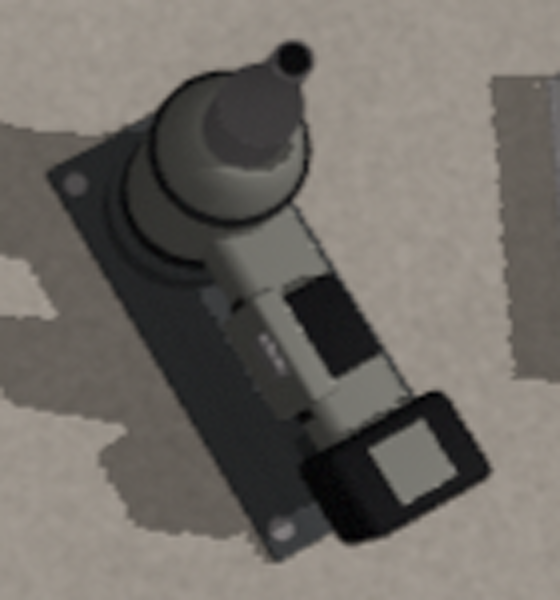

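Both views show the button's steel end gone from the trigger side. The top view shows it now standing through the cheek's far side, near (270,352). The last joint is at 2.59 of 2.6, so I'll turn the wrist back a little before handing in.

```bash
python3 -m jog '[[-1,[0,0,0],[5,0,0]],[-1,[0,0,0],[10,0,0]],[-1,[0,0,0],[15,0,0]],[-1,[0,0,0],[15,0,0]],[-1,[0,0,0],[15,0,0]]]'; python3 st.py
python3 - <<'E'
from h import *
a=cv2.imread("pics/side0.png"); b=cv2.cvtColor(capture("side"),cv2.COLOR_RGB2BGR)
z=np.hstack([cv2.resize(i[270:330,355:415],None,fx=6,fy=6,interpolation=cv2.INTER_CUBIC) for i in(a,b)]); cv2.imwrite("pics/cmp.png",z)
E
```

```text
time: 10.6
position: [0.5951, -0.3693, 0.3231]
ee_rot: [-0.478, 0.521, -0.478, -0.521]
force: [0.1, 0.2, -0.3]
gripper_width: 0.004
t 10.6 pos [ 0.5951 -0.3693  0.3231] gun mm [ -93.3 -125.8  323.1] tip z 312.1
F gun [ 0.2  0.2 -0.3] w 0.004 j [ 0.08  0.55  0.7   1.1  -0.34  1.6   2.35]
to hover(z.18) tool cm [14.31  3.08 10.95]
turn [-1.481e+01  1.000e-02  5.000e-02]
```

View pics/cmp.png

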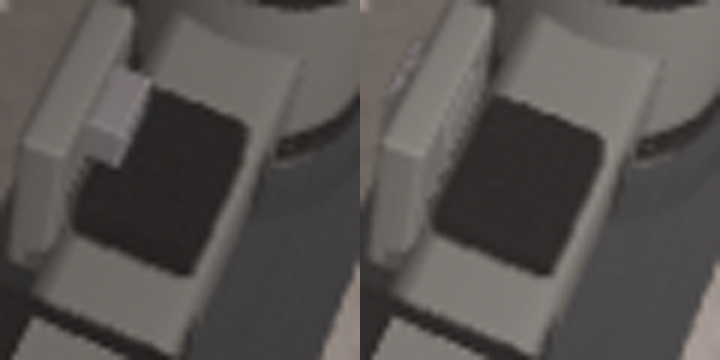

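In the before/after side view, the trigger's far right corner has moved down from about row 122 to row 137. Its front edge against the grip hasn't shifted. So the trigger is still held in, and the button is in.

```bash
python3 -c "
from bench import *
print(finish_job())"
```

```text
the job is handed in; nothing more can be done
None
```

The slim round-nozzled gun looks locked on, and I handed the job in at about 10.7 s of the 38 s limit. No verdict was reported, and the two joint values can't be read directly, so this rests on forces and pictures.

- **Trigger:** I pressed it with the shut fingers until they stopped moving, at about 11.7 mm of travel. The force rose to 20 N there.
- **Button:** With the trigger held in, I slid the fingers to the gun's +y until they stopped again, with the side force reaching 18 N.
- **Release:** I eased straight up, then backed off sideways and clear. With the fingertips at about 106 mm, where an unlocked trigger would still push back with about 6 N, I felt only 0.9 N.
- **Last pictures:** The trigger sits lower than at the start. The button no longer sticks out over it and shows through the far side of the cheek. The robot is clear of everything, with forces near zero.
- **Flat-nozzled gun:** It was not approached below about 0.35 m, well above its 222 mm top.

**Mismatches:**
- The gun's fitted position was off by up to 3.4 pixels at one trigger corner.
- While I eased off, the fingers drifted 1.6 mm further to +y than where they had stopped.
- The last joint reached 2.59 rad against its 2.6 limit after I retreated, so I turned the wrist back to 2.35 before handing in.

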